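# Brighten a slide viewer by two clicks of its dimmer wheel

## Task

The window of the slide viewer with the orange wheel is too dim to read the test cassette lying on it. Lay a fingertip on the rim of the orange dimmer wheel and roll its top towards that viewer's own lit window by exactly two clicks, then let go. Leave the blue wheel of the other viewer as it is.

Things in the scene. Friction and masses are not known exactly. Their poses are not given: they have to be found in the camera images.
- orange_wheel_top (a point): Top of the knurled rim of the upright orange wheel (64 mm diameter, 18 mm wide), 68 mm above the worktop, at rest; stays with the fixed housing, a white slab 196 x 112 x 34 mm, yawed up to 25 degrees. z up; x level, across the wheel to the centre of the lit window 88 mm away (96 x 86 mm, 37 mm above the worktop, flat cassette on it); y along the axle. The upper half of the wheel stands free.
- orange_wheel (a joint): Angle (rad) of the orange wheel; grows as its top rolls towards its window (brighter). Clicks every 0.524 (30 degrees, 17 mm of rim travel), at whole multiples; starts on click -2, -1 or 0; let go, it snaps to the nearest. The axle is sprung: sinks from 4 N on, 0.9 N/mm, 8 mm at most. A shut fingertip pressing it down about 4 mm and moving level along x rolls it with little slip.
- orange_wheel_mark (a point): Middle of the white bar across the rim of the orange wheel, 32 mm from the axle; turns with the wheel. It stands at the top of the wheel when the joint reads 0, and on the side away from the window at negative values.
- blue_wheel_mark (a point): Middle of the white bar across the rim of the blue wheel, 32 mm from its axle, on the second viewer, which is alike but for the blue wheel and stands to the left or right of the first.
Things that resemble listed ones, but are neither listed nor needed, are in the scene too. What is shaped like the part that bears orange_wheel_top but pink is not meant.

How it is judged:
By the outcome, as a careful person would: the job done as asked, in the order asked, and still so for the second after the job is handed in, with the robot touching nothing.
It also fails if it takes over 35 s, if anything falls off the work surface, if the arm or the gripper's body presses on something with over 40 N, if the wrist force passes 120 N, or if a joint passes its speed limit or range.

## Robot

A 6-joint arm with a two-finger parallel gripper is mounted at the origin on a cart in front of the work surface, level with it; the furniture and walls round the work are solid. World frame = base frame: x ahead of the robot, y to its left, z up, the work surface at z = 0. Lengths are in m, angles in rad, forces in N, time in s.
With the tool pointing down it reaches from about 0.4 to 0.825 m from the base axis. Payload 7 kg.
Tool frame: the origin (TCP) lies at the very end of the fingers, on their centre line; the grasp point (between the pads) lies 19 mm behind it (arm.grip_point_offset is the distance from the TCP to the grasp point, in m); z points along the fingers, y is the line along which they close (so a half turn about z gives the same grasp; the last joint's range is limited). The gripper opens to 88 mm and grips with 3 to 60 N. Pads are 19 mm wide; open, the fingers measure 130 mm over their backs; the gripper's body (78 mm by 193 mm) begins 47 mm behind the grasp point.
Start: joints at [-0.995, 0.359, 0.012, 0, -1.224, -0.288], TCP at [0.192, -0.647, 0.187] pointing down, gripper open.
Joint ranges: [-3.07, 3.07], [-1.43, 2.12], [-1.02, 1.25], [-3.03, 1.67], [-3.05, -0], [-3.03, 3.03]. Speed limits (rad/s): [2.39, 2.39, 3.01, 3.14, 3.14, 3.14].

## Interface

Orientations are given as [roll, pitch, yaw] about the fixed x, y, z axes, in that order (R = Rz(yaw) Ry(pitch) Rx(roll)).
In Python, from station import arm, cams gives the robot as it stands.
- The arm moves only by the shell command python3 -m handwheel 'ROWS' [FORCE]. ROWS is JSON, a list that holds one entry, the list of rows, each a list of 7 numbers: the shift along the tool's x, y, z normalised to -1 to 1, where 1 is 0.08 m, then the turn, a rotation vector about the tool's x, y, z normalised to -1 to 1, where 1 is 0.5 rad, then the closure in counts, from 0 (fully open) to 255 (shut). In form: [[[x, y, z, wx, wy, wz, hand], ...]]. A call has 1 to 5 rows; each row is the pose to reach, as a shift and turn from the pose commanded when the call began, along the tool's axes at that moment; what a row does not reach only later rows make up. A row lasts 1/8 s, in which the tool goes at most 62.5 mm and 10.7 degrees, less where a joint would pass 70% of its speed; a pose out of reach is approached as far as the arm can. A call with a number of a shift or a turn outside -1 to 1 is refused whole. A call with a gripper value outside its range is refused whole. The fingers move at their own pace and stop on an object; FORCE is the grip in N (left out, the last holds). Time passes only in rows, so rows that repeat a pose let the fingers close. It gives the time, the measured TCP pose, the force, the opening and the grip force at its end, in the units of the state.
- arm.get_state(): the state, without advancing time (a new reading comes with each control period).
- cams.grab_frame(name): name is "side" or "top"; returns the picture (480x640x3 uint8, blue, green, red); there is no depth.
- cams.camera_info(name): a dict with "camera_matrix" (3x3 intrinsics, pixels), "R" (3x3) and "t" (3): a world point X has camera coordinates R X + t. Camera axes: x right, y down, z forward; pixel columns grow to the right and rows downward; lengths in m; the calibration is good to about 2 mm. A picture is of the moment at which its call begins. camera_info takes no time and is no camera call.
- arm.job_done(): hands the job in; it is judged then, once.
The state is a dict: "t": time; "q": joint angles; "qd": joint speeds; "joint_efforts": joint torques, N m; "eef_pos": TCP position; "ee_rot": TCP orientation; "force": force on the tool from outside, world axes, zero at the start; "moment": the same for the moment, N m; "width": finger opening in m; "gripper_force": force on a finger pad.
Only numpy, scipy, OpenCV 4.12 (cv2) and the standard library are available. Lean on these libraries where they do the work, as an engineer would, in place of code of your own. Each camera call takes 0.05 s, during which the arm holds its last target. There are 200 camera calls.

## Working session

There is one attempt and no reset: what is moved stays moved. The work goes in short steps, Python scripts to look and compute and a shell command to move; the robot and the scene stay as the last step left them, time stands still between calls to the robot, and variables do not carry over. Pictures are saved under pics/ and viewed, at most 10 in all, crops included, and the job is handed in when it is done.

```bash
mkdir -p pics; python3 - <<'E'
from station import arm,cams
import cv2,numpy as np
np.set_printoptions(precision=4,suppress=True)
for n in("side","top"):
    cv2.imwrite(f"pics/{n}0.png",cams.grab_frame(n)); c=cams.camera_info(n); print(n,np.array(c["camera_matrix"]),np.array(c["R"]),np.array(c["t"]))
s=arm.get_state();print(s)
E
```

```text
side [[556.7762   0.     316.6078]
 [  0.     556.7762 238.2454]
 [  0.       0.       1.    ]] [[-0.9993  0.0338 -0.0139]
 [ 0.0312  0.5929 -0.8047]
 [-0.0189 -0.8046 -0.5935]] [0.4854 0.1889 1.4124]
top [[550.5611   0.     319.0929]
 [  0.     550.5611 235.8808]
 [  0.       0.       1.    ]] [[ 0.0101 -0.9999  0.0054]
 [-0.9866 -0.0108 -0.1628]
 [ 0.1628 -0.0037 -0.9866]] [-0.2305  0.4712  1.6478]
{'t': 0.1, 'q': array([-0.9949,  0.3593,  0.0112, -0.0004, -1.2241, -0.2881]), 'qd': array([-0.0032, -0.0015,  0.0003,  0.0028, -0.0002, -0.0005]), 'joint_efforts': array([ -0.0025, -58.4164,  29.3749,   7.0154,   0.0102,  -0.0001]), 'eef_pos': array([ 0.1914, -0.6468,  0.1861]), 'ee_rot': array([ 3.1401, -0.0001, -2.8539]), 'force': array([-0.3337, -0.0654, -0.9455]), 'moment': array([-0.0294,  0.0172, -0.0011]), 'gripper_force': 0.0, 'width': 0.08788388758522914}
```

View pics/side0.png

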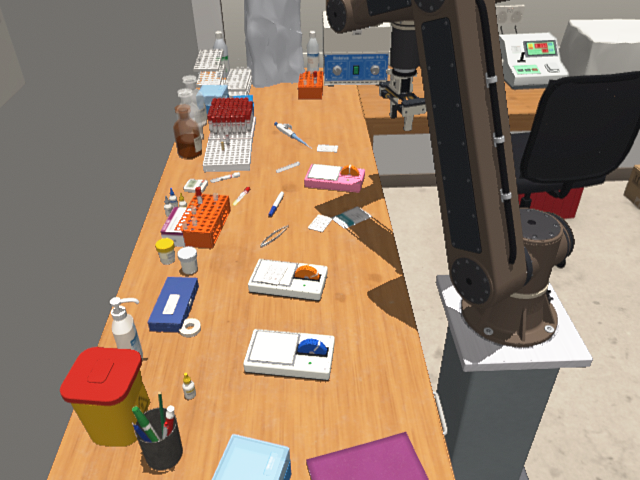

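View pics/top0.png

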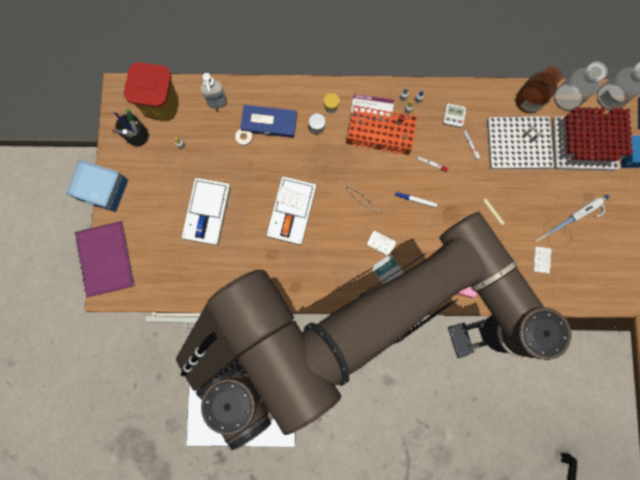

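Things that could be mistaken for the target:
- White housing with orange wheel: side (307,272), top (287,225). This one matches the description.
- Pink housing with orange wheel: side (348,170). Excluded.
- White housing with blue wheel: side (313,347). Leave alone.
- Orange racks: side (205,220) and (310,85). Not wheels.

Next I'll check the choice in a close crop.

```bash
python3 - <<'E'
import cv2,numpy as np
a=cv2.imread("pics/side0.png")[250:310,240:340]; b=cv2.imread("pics/top0.png")[170:250,260:324]
a=cv2.resize(a,None,fx=4.5,fy=4.5,interpolation=cv2.INTER_CUBIC); b=cv2.resize(b,None,fx=5,fy=5,interpolation=cv2.INTER_CUBIC)
o=np.zeros((400,780,3),np.uint8); o[:270,:450]=a; o[:400,455:775]=b; cv2.imwrite("pics/crop0.png",o)
E
```

```text
(no output)
```

View pics/crop0.png

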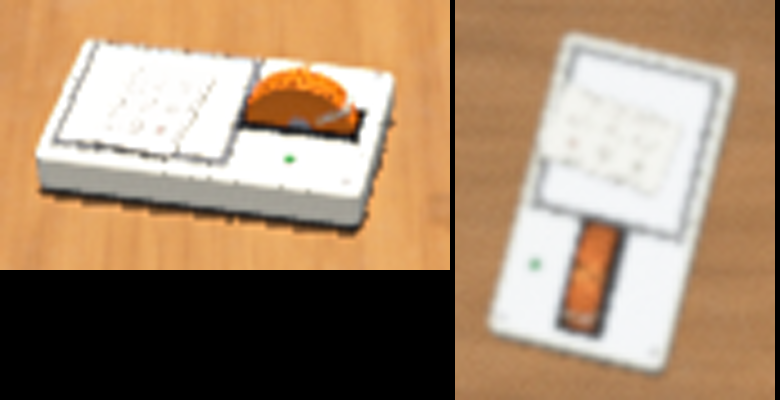

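The crop shows a white slab with an orange wheel. The white bar is low on the side away from the window, at crop (345,110), roughly 60° from the top, so this is click -2. I'll use the slab and window corners to get positions.

```bash
cat > h.py <<'E'
from station import arm,cams
import cv2,numpy as np
np.set_printoptions(precision=4,suppress=True)
def cam(n):
    c=cams.camera_info(n); return np.array(c["camera_matrix"]),np.array(c["R"]),np.array(c["t"])
def back(n,uv,z):
    K,R,t=cam(n); o=-R.T@t; d=R.T@np.linalg.solve(K,[*uv,1]); return o+d*(z-o[2])/d[2]
def proj(n,X):
    K,R,t=cam(n); p=K@(R@np.asarray(X)+t); return p[:2]/p[2]
E
python3 - <<'E'
from h import *
B=lambda p,z: back("top",(260+(p[0]-455)/5-.4,170+p[1]/5-.4),z)
S=lambda p,z: back("side",(240+p[0]/4.5-.4,250+p[1]/4.5-.4),z)
def ang(v): return np.degrees(np.arctan2(v[1],v[0]))
# far-left, far-right, near-right, near-left
sl=[B(p,.034) for p in [(565,33),(735,70),(662,370),(490,330)]]
w=[B(p,.036) for p in [(570,50),(722,80),(683,238),(540,205)]]
for q in(sl,w): print(np.mean(q,0),ang(q[0]-q[3]),ang(q[1]-q[2]),ang(q[0]-q[1])-90,ang(q[3]-q[2])-90,np.linalg.norm(q[0]-q[3]),np.linalg.norm(q[0]-q[1]))
ss=[S(p,.034) for p in [(90,40),(395,73),(360,205),(38,160)]] # far-right? order around
print("side slab",np.mean(ss,0),ang(ss[0]-ss[1]),ang(ss[3]-ss[2]))
sw=[S(p,.036) for p in [(95,42),(258,62),(225,163),(55,142)]]
print("side win",np.mean(sw,0),ang(sw[0]-sw[1]),ang(sw[3]-sw[2]))
print("wheel top by side", S((302,75),.068),"top slot",B((590,278),.036), "wheel top centre in top img",B((592,277),.066))
y=np.radians(-13); 
for q in (w,sw):
    c=np.mean(q,0); print("wheel",c-[.088*np.cos(y),.088*np.sin(y),0])
E
```

```text
[ 0.5564 -0.1384  0.034 ] -12.56134561552751 -12.656979001953276 -11.972072986520118 -12.59611302313121 0.19346821602604403 0.10899758734488807
[ 0.5919 -0.1475  0.036 ] -9.449989364984713 -12.807358636334833 -10.820688988501843 -12.587430735615925 0.10037982243216079 0.09683694854632963
side slab [ 0.5562 -0.1329  0.034 ] -12.5968812015968 -14.463035179280054
side win [ 0.5929 -0.1475  0.036 ] -13.830032626410205 -13.283807978221766
wheel top by side [ 0.5065 -0.1285  0.068 ] top slot [ 0.5064 -0.1251  0.036 ] wheel top centre in top img [ 0.5015 -0.128   0.066 ]
wheel [ 0.5062 -0.1277  0.036 ]
wheel [ 0.5072 -0.1277  0.036 ]
```

Wheel top is at about (0.506, -0.128, 0.068), with x pointing along yaw -12.7°. I'll shut the gripper and travel at height, in the current tool frame.

```bash
python3 -m handwheel '[[[-0.5,0.5,0,0,0,0,255],[-1,1,0,0,0,0,255]]]' 10 && python3 -m handwheel '[[[-0.5,0.5,0,0,0,0,255],[-1,1,0,0,0,0,255]]]' && python3 -m handwheel '[[[-0.5,0.5,0,0,0,0,255],[-1,1,0,0,0,0,255]]]'; python3 -m handwheel '[[[-0.5,0.5,0,0,0,0,255],[-1,1,0,0,0,0,255],[-1,1,0,0,0,0,255]]]'
```

```text
t: 0.35
eef_pos: [0.2455, -0.5466, 0.1859]
ee_rot: [3.14, -0.001, -2.855]
force: [1.1, 0.2, 1.1]
width: 0.0732
gripper_force: 0.0
t: 0.6
eef_pos: [0.3, -0.4467, 0.1866]
ee_rot: [3.141, -0.0, -2.854]
force: [1.4, 0.6, 1.2]
width: 0.0529
gripper_force: 0.0
t: 0.85
eef_pos: [0.354, -0.3472, 0.1868]
ee_rot: [3.141, 0.0, -2.854]
force: [1.2, 0.2, 0.3]
width: 0.0335
gripper_force: 0.0
t: 1.23
eef_pos: [0.409, -0.2467, 0.187]
ee_rot: [3.141, 0.001, -2.849]
force: [0.3, -0.9, -0.3]
width: 0.0038
gripper_force: 0.0
```

```bash
python3 -m handwheel '[[[-0.5,0.5,0,0,0,0,255],[-1,1,0,0,0,0,255]]]' && python3 -m handwheel '[[[-0.39,0.19,0,0,0,0.33,255],[-0.39,0.19,0,0,0,0.66,255],[-0.39,0.19,0,0,0,1,255],[-0.39,0.19,0,0,0,1,255],[-0.39,0.19,0,0,0,1,255]]]'; python3 - <<'E'
from h import *
s=arm.get_state();p=s["eef_pos"];y=s["ee_rot"][2];d=np.array([.506,-.128])-p[:2]
w=np.radians(-12.7);print(p,s["ee_rot"],s["width"],"need yaw",np.pi+w-2*np.pi-y if y<0 else np.pi+w-y,"along wheel x,y:",d@[np.cos(w),np.sin(w)],d@[-np.sin(w),np.cos(w)])
a=cams.grab_frame("side")[200:310,220:366];cv2.imwrite("pics/side1.png",cv2.resize(a,None,fx=5,fy=5,interpolation=cv2.INTER_CUBIC))
E
```

```text
t: 1.48
eef_pos: [0.4617, -0.1497, 0.1869]
ee_rot: [-3.142, -0.0, -2.856]
force: [0.4, -0.3, 0.6]
width: 0.0003
gripper_force: 0.0
t: 2.1
eef_pos: [0.4869, -0.1272, 0.1868]
ee_rot: [-3.141, -0.0, 2.932]
force: [0.0, 0.2, 0.9]
width: 0.0006
gripper_force: 0.0
[ 0.4869 -0.1272  0.1868] [-3.1415 -0.0003  2.9324] 0.0006360304251140001 need yaw -0.0124821637830963 along wheel x,y: 0.018783095893562897 0.0034212600052289928
```

View pics/side1.png

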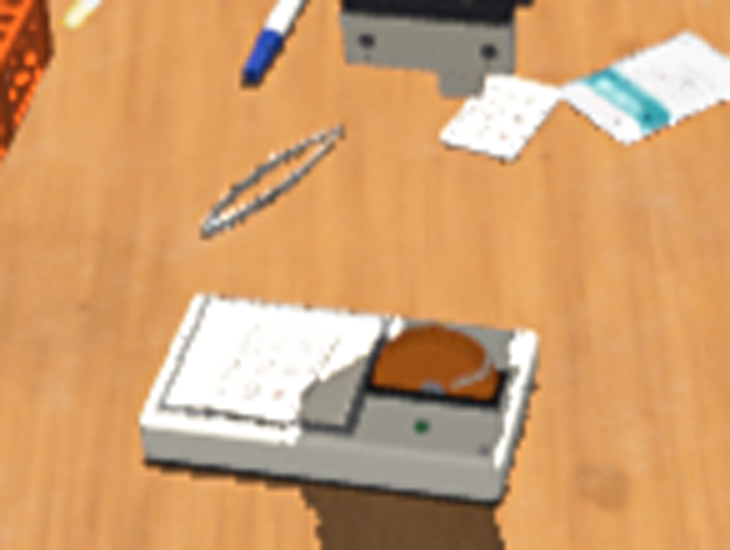

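The gripper is shut and its tip, at crop (460,92), is above and behind the wheel. The bar is still low on the far side, at crop (485,365), which confirms click -2. Now I'll descend.

```bash
python3 -m handwheel '[[[-0.02,0.045,0.6,0,0,0,255],[-0.02,0.045,1,0,0,0.02,255],[-0.02,0.045,1,0,0,0.02,255]]]' && python3 -m handwheel '[[[0,0,0.2,0,0,0,255],[0,0,0.4,0,0,0,255],[0,0,0.4,0,0,0,255],[0,0,0.4,0,0,0,255]]]' ; python3 - <<'E'
from h import *
s=arm.get_state();p=s["eef_pos"];d=np.array([.506,-.128])-p[:2]
w=np.radians(-12.7);print(p,"to go along wheel x,y:",d@[np.cos(w),np.sin(w)],d@[-np.sin(w),np.cos(w)])
a=cams.grab_frame("side")[220:310,240:360];cv2.imwrite("pics/side2.png",cv2.resize(a,None,fx=6,fy=6,interpolation=cv2.INTER_CUBIC))
E
```

```text
t: 2.52
eef_pos: [0.4876, -0.1238, 0.1051]
ee_rot: [-3.14, -0.005, 2.921]
force: [-0.1, -0.5, -0.1]
width: 0.0007
gripper_force: 0.0
t: 3.02
eef_pos: [0.4905, -0.1236, 0.0764]
ee_rot: [3.141, 0.002, 2.92]
force: [0.6, 0.0, -0.9]
width: 0.0002
gripper_force: 0.0
[ 0.4905 -0.1236  0.0764] to go along wheel x,y: 0.016083706496160918 -0.0008565072927000447
```

View pics/side2.png

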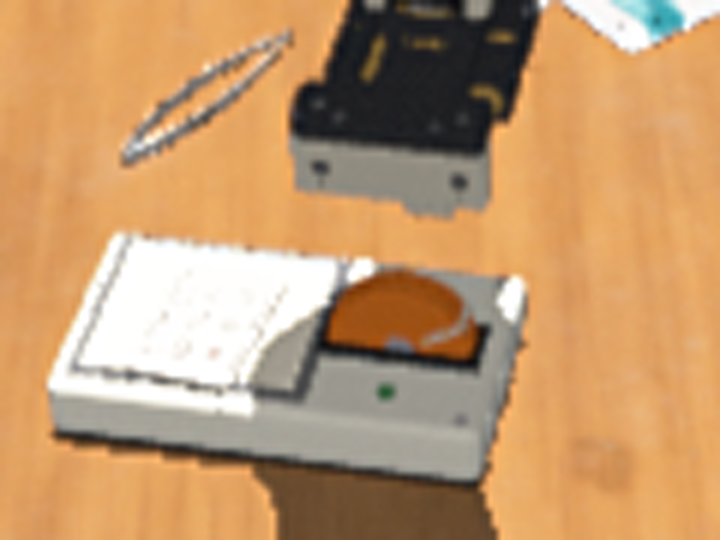

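```bash
python3 - <<'E'
from h import *
p=arm.get_state()["eef_pos"]; c=lambda X:(proj("side",X)-[240,220]+.4)*6
print("tcp",c(p),"+20mm z",c(p+[0,0,.02]),"wheel top",c([.506,-.128,.068]))
w=np.radians(-12.7);ex=np.array([np.cos(w),np.sin(w),0]);T=np.array([.506,-.128,.036])
for k in(-2,-1,0,1):
  a=k*np.pi/6;ey=np.array([-ex[1],ex[0],0]); print(k,c(T+ex*.032*np.sin(a)+[0,0,.032*np.cos(a)]),c(T+ey*.009+ex*.032*np.sin(a)+[0,0,.032*np.cos(a)]))
t=cams.grab_frame("top")[150:270,210:370];cv2.imwrite("pics/top2.png",cv2.resize(t,None,fx=5,fy=5,interpolation=cv2.INTER_CUBIC))
E
```

```text
tcp [439.1172 271.0598] +20mm z [438.2884 235.1688] wheel top [403.823 280.627]
-2 [466.372  315.5807] [462.5557 328.593 ]
-1 [439.7881 292.135 ] [435.8291 305.0787]
0 [403.823 280.627] [399.6887 293.5147]
1 [368.4532 284.2492] [364.1617 297.1098]
```

View pics/top2.png

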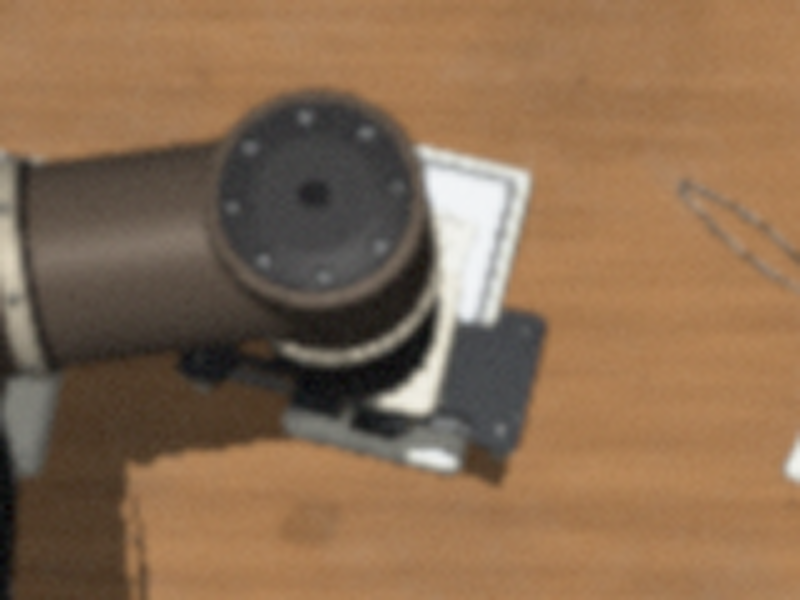

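The top view shows the gripper centred over the wheel. In the side view the tip, at crop (440,212), appears higher than its projected position. I'll go down in small steps and let the force show where contact is.

```bash
python3 -m handwheel '[[[0,0,0.05,0,0,0,255],[0,0,0.05,0,0,0,255],[0,0,0.05,0,0,0,255]]]'; python3 -m handwheel '[[[0,0,0.05,0,0,0,255],[0,0,0.05,0,0,0,255],[0,0,0.05,0,0,0,255]]]' ; python3 -m handwheel '[[[0,0,0.05,0,0,0,255],[0,0,0.05,0,0,0,255],[0,0,0.05,0,0,0,255]]]'; python3 - <<'E'
from h import *
p=arm.get_state()["eef_pos"]; c=lambda X:(proj("side",X)-[240,200]+.4)*5.4
print("tcp",p,c(p),c(p+[0,0.09,.066]))
a=cams.grab_frame("side")[200:310,240:380];cv2.imwrite("pics/side3.png",cv2.resize(a,None,fx=5.4,fy=5.4,interpolation=cv2.INTER_CUBIC))
E
```

```text
t: 3.5
eef_pos: [0.4895, -0.1235, 0.071]
ee_rot: [-3.142, -0.0, 2.919]
force: [0.3, 0.2, -0.5]
width: 0.0005
gripper_force: 0.0
t: 3.88
eef_pos: [0.4895, -0.1235, 0.0669]
ee_rot: [-3.141, -0.0, 2.919]
force: [-0.3, 0.3, -0.1]
width: 0.0005
gripper_force: 0.0
t: 4.25
eef_pos: [0.4895, -0.1235, 0.0629]
ee_rot: [-3.142, -0.0, 2.919]
force: [-1.1, 1.0, 0.8]
width: 0.0005
gripper_force: 0.0
tcp [ 0.4895 -0.1235  0.0629] [397.712  373.3473] [400.9337 387.4801]
```

View pics/side3.png

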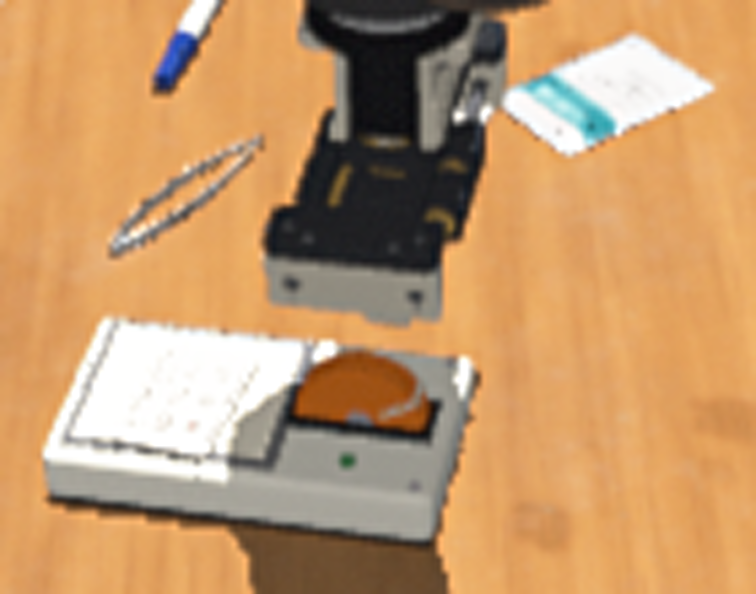

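The side view shows the tip bottom at crop (395,320), and the wheel is untouched with its bar still at (405,400). The force is near zero. I'll go a few mm lower and watch the force.

```bash
python3 -m handwheel '[[[0,0,0.04,0,0,0,255],[0,0,0.04,0,0,0,255],[0,0,0.04,0,0,0,255]]]'; python3 - <<'E'
from h import *
f=lambda:arm.get_state()
s=f();print(s["force"],s["moment"],s["q"],s["joint_efforts"])
# FK-free check: shadows/skin: project several heights under the tool axis in both views
p=s["eef_pos"]
for h in(0,.03,.04,.066,.1,.2): print(h,proj("side",p+[0,0,h]),proj("top",p+[0,0,h]))
E
```

```text
t: 4.68
eef_pos: [0.4895, -0.1235, 0.0597]
ee_rot: [-3.142, -0.0, 2.919]
force: [0.1, 0.6, 0.3]
width: 0.0008
gripper_force: 0.0
[0.0679 0.5591 0.3358] [-0.0019 -0.1061 -0.0333] [ 0.1425  0.2053 -0.5283  0.     -0.8373 -1.9355] [ -0.0048 -39.7818  23.0013   5.4551  -0.0858  -0.0001]
0 [313.2823 269.6716] [285.5509 229.2494]
0.03 [313.0817 260.7832] [284.9996 227.4897]
0.04 [313.0138 257.7717] [284.8114 226.8889]
0.066 [312.8344 249.8245] [284.3111 225.2923]
0.1 [312.594  239.1692] [283.6323 223.1257]
0.2 [311.8451 205.9814] [281.4564 216.1809]
```

There is still no contact force, and the picture also puts the tip about 35–40 mm above the reported TCP. Both agree, so I'll keep going down in small, force-checked steps.

```bash
for i in 1; do python3 -m handwheel '[[[0,0,0.06,0,0,0,255],[0,0,0.06,0,0,0,255]]]'; done | grep -E "pos|force:"; python3 -m handwheel '[[[0,0,0.06,0,0,0,255],[0,0,0.06,0,0,0,255]]]'| grep -E "pos|force:";  python3 - <<'E'
from h import *
p=arm.get_state()["eef_pos"]; c=lambda X:(proj("side",X)-[270,200]+.4)*8
print("tcp",p,c(p))
a=cams.grab_frame("side")[225:300,270:360];cv2.imwrite("pics/side4.png",cv2.resize(a,None,fx=8,fy=8,interpolation=cv2.INTER_CUBIC))
E
```

```text
eef_pos: [0.4891, -0.1235, 0.0545]
force: [0.4, 0.1, -0.2]
gripper_force: 0.0
eef_pos: [0.4891, -0.1235, 0.0497]
force: [-0.1, -0.0, -0.0]
gripper_force: 0.0
tcp [ 0.4891 -0.1235  0.0497] [351.0409 583.9356]
```

View pics/side4.png

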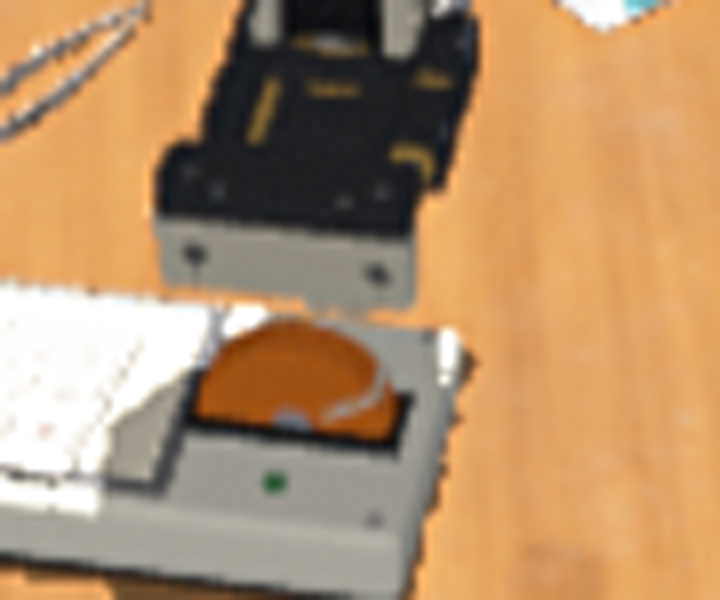

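The picture shows the tip bottom at crop (345,310), which is pixel (313,264), still clear of the wheel. I'll continue down.

```bash
python3 -m handwheel '[[[0,0,0.06,0,0,0,255],[0,0,0.06,0,0,0,255]]]'| grep -E "pos|^force:"; python3 -m handwheel '[[[0,0,0.05,0,0,0,255],[0,0,0.05,0,0,0,255]]]'| grep -E "pos|^force:";python3 -m handwheel '[[[0,0,0.04,0,0,0,255],[0,0,0.04,0,0,0,255]]]'| grep -E "pos|^force:"
```

```text
eef_pos: [0.4892, -0.1236, 0.045]
force: [-0.1, 0.3, 0.8]
eef_pos: [0.4892, -0.1236, 0.041]
force: [-0.7, -0.1, 1.0]
eef_pos: [0.4893, -0.1235, 0.0379]
force: [-0.6, -0.1, 0.8]
```

```bash
python3 -m handwheel '[[[0,0,0.04,0,0,0,255],[0,0,0.04,0,0,0,255]]]'| grep -E "pos|^force:"; python3 -m handwheel '[[[0,0,0.04,0,0,0,255],[0,0,0.04,0,0,0,255]]]'| grep -E "pos|^force:"; python3 - <<'E'
from h import *
p=arm.get_state()["eef_pos"]; o=np.zeros((560,800,3),np.uint8)
a=cv2.resize(cams.grab_frame("side")[225:300,270:360],None,fx=6,fy=6,interpolation=cv2.INTER_CUBIC);o[:450,:540]=a
b=cv2.resize(cams.grab_frame("top")[170:260,240:325],None,fx=3,fy=3,interpolation=cv2.INTER_CUBIC);o[:270,545:800]=b
cv2.imwrite("pics/s5.png",o); print((proj("side",p)-[270,225]+.4)*6)
E
```

```text
eef_pos: [0.4893, -0.1235, 0.0347]
force: [0.3, -0.5, -0.5]
eef_pos: [0.4893, -0.1235, 0.0315]
force: [0.4, -0.3, 0.2]
[263.6023 319.4533]
```

View pics/s5.png

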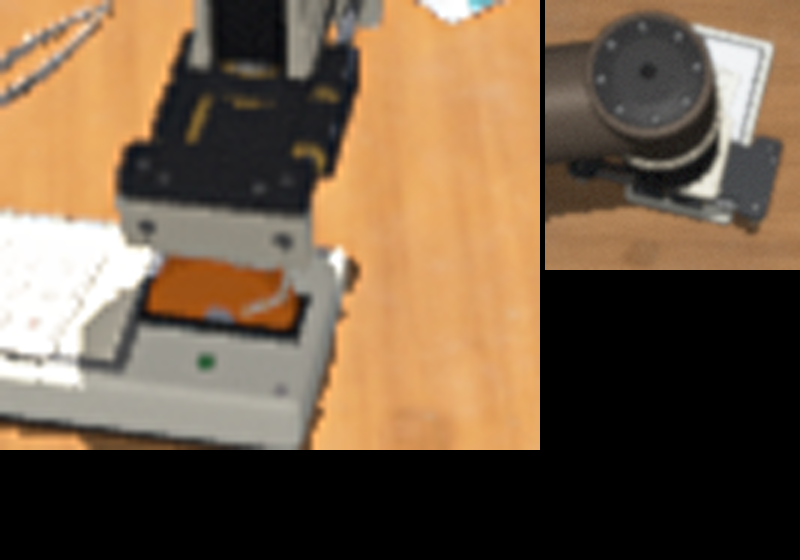

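The body edge now hides the wheel's top. The bar is still at (265,305), so the wheel hasn't turned. From the geometry the real tip height is about 0.074 m, so contact should come about 7 mm lower.

```bash
python3 -m handwheel '[[[0,0,0.04,0,0,0,255],[0,0,0.04,0,0,0,255]]]'| grep -E "pos|^force:"; python3 -m handwheel '[[[0,0,0.03,0,0,0,255],[0,0,0.03,0,0,0,255]]]'| grep -E "pos|^force:"; python3 -m handwheel '[[[0,0,0.02,0,0,0,255],[0,0,0.02,0,0,0,255]]]'| grep -E "pos|^force:"
```

```text
eef_pos: [0.4893, -0.1235, 0.0283]
force: [-0.3, -0.7, -0.6]
eef_pos: [0.4897, -0.1236, 0.0263]
force: [-1.2, -0.1, 3.0]
eef_pos: [0.4896, -0.1236, 0.0247]
force: [-1.0, 0.1, 4.4]
```

Contact is at reported z ≈ 0.0267. I'll press about 4 mm more, then roll the first half of the stroke (tool −x is towards the window).

```bash
cat > mark.py <<'E'
from h import *
from numpy import array as A
w=np.radians(-12.7);ex=A([np.cos(w),np.sin(w),0]);ey=A([-ex[1],ex[0],0]);ez=A([0,0,1])
def look():
    im=cv2.cvtColor(cams.grab_frame("side"),cv2.COLOR_BGR2HSV).astype(float)
    s=arm.get_state();d=s["eef_pos"]-A([.506,-.128,0]);print("finger off",d@ex*1e3,d@ey*1e3,"z",s["eef_pos"][2],"F",s["force"])
    for sink in(0,.004):   # mean saturation along the radius on the near face, by angle
        r=[]
        for a in range(-90,91,10):
            t=np.radians(a);q=[proj("side",A([.506,-.128,.036-sink])+ey*.009+R*(ex*np.sin(t)+ez*np.cos(t))) for R in np.linspace(.016,.028,7)]
            r.append(f"{a}:{np.mean([cv2.remap(im[...,1].astype(np.float32),A([[x]],np.float32),A([[y]],np.float32),1)[0,0] for x,y in q]):.0f}")
        print(sink,*r)
if __name__=="__main__": look()
E
python3 mark.py; python3 -m handwheel '[[[0,0,0.025,0,0,0,255],[0,0,0.05,0,0,0,255],[0,0,0.05,0,0,0,255]]]'| grep -E "pos|^force:"; python3 mark.py; python3 -m handwheel '[[[-0.05,0,0,0,0,0,255],[-0.1,0,0,0,0,0,255],[-0.15,0,0,0,0,0,255],[-0.2,0,0,0,0,0,255],[-0.2,0,0,0,0,0,255]]]'| grep -E "pos|^force:"; python3 mark.py
```

```text
finger off -16.93693354544009 0.7660169733731704 z 0.024710380079620918 F [-0.6013  0.2895  5.0441]
0 -90:213 -80:201 -70:109 -60:112 -50:208 -40:224 -30:206 -20:179 -10:182 0:186 10:189 20:208 30:217 40:224 50:224 60:221 70:223 80:221 90:202
0.004 -90:72 -80:212 -70:204 -60:89 -50:123 -40:206 -30:225 -20:219 -10:217 0:219 10:220 20:224 30:223 40:223 50:221 60:223 70:220 80:189 90:51
eef_pos: [0.4897, -0.1236, 0.0209]
force: [-2.3, 1.2, 8.2]
finger off -16.8975524070964 0.7219669388880242 z 0.02091490058562572 F [-2.5745  0.2857  8.2352]
0 -90:176 -80:133 -70:111 -60:201 -50:226 -40:194 -30:149 -20:126 -10:117 0:127 10:139 20:146 30:180 40:210 50:223 60:224 70:223 80:221 90:205
0.004 -90:58 -80:177 -70:111 -60:117 -50:209 -40:225 -30:209 -20:185 -10:168 0:183 10:191 20:199 30:219 40:222 50:224 60:223 70:221 80:190 90:42
eef_pos: [0.506, -0.1273, 0.0213]
force: [-1.8, -0.7, 9.5]
finger off -0.15334905354855946 0.6778629308120677 z 0.021272252229023764 F [-1.6123 -0.6542  9.137 ]
0 -90:208 -80:223 -70:222 -60:221 -50:205 -40:117 -30:127 -20:149 -10:125 0:118 10:116 20:130 30:173 40:212 50:224 60:223 70:222 80:223 90:201
0.004 -90:68 -80:204 -70:223 -60:222 -50:221 -40:172 -30:92 -20:183 -10:181 0:174 10:173 20:187 30:218 40:224 50:222 60:221 70:223 80:187 90:44
```

The mark detector works: the bar went from about −63° to −31° over 16.8 mm. Now the second half.

```bash
python3 -m handwheel '[[[-0.05,0,0,0,0,0,255],[-0.1,0,0,0,0,0,255],[-0.15,0,0,0,0,0,255],[-0.2,0,0,0,0,0,255],[-0.2,0,0,0,0,0,255]]]'| grep -E "pos|^force:"; python3 mark.py
```

```text
eef_pos: [0.5221, -0.131, 0.0214]
force: [-0.1, -1.0, 8.8]
finger off 16.28629197133665 0.6553969808736919 z 0.021392758718977133 F [-0.5967 -1.6827  8.3781]
0 -90:196 -80:223 -70:223 -60:221 -50:224 -40:223 -30:222 -20:224 -10:171 0:85 10:94 20:140 30:164 40:194 50:222 60:222 70:223 80:221 90:202
0.004 -90:33 -80:191 -70:222 -60:222 -50:221 -40:223 -30:222 -20:225 -10:205 0:109 10:119 20:186 30:210 40:223 50:222 60:222 70:221 80:189 90:49
```

The bar is now near 0–5°, within snapping range of click 0. I'll lift straight off.

```bash
python3 -m handwheel '[[[0,0,-0.05,0,0,0,255],[0,0,-0.15,0,0,0,255],[0,0,-0.6,0,0,0,255],[0,0,-1,0,0,0,255],[0,0,-1,0,0,0,255]]]'| grep -E "pos|^force:"; python3 -m handwheel '[[[0,0,-0.5,0,0,0,255],[0,0,-1,0,0,0,255],[0,0,-1,0,0,0,255],[0,0,-1,0,0,0,255]]]'| grep -E "^t|pos|^force:"; python3 mark.py; python3 - <<'E'
from h import *
a=cams.grab_frame("side")[225:385,230:380];cv2.imwrite("pics/fin.png",cv2.resize(a,None,fx=3.7,fy=3.7,interpolation=cv2.INTER_CUBIC))
E
```

```text
eef_pos: [0.5222, -0.1304, 0.103]
force: [-0.6, -0.2, -0.9]
t: 10.28
eef_pos: [0.5199, -0.1303, 0.1795]
force: [0.1, -0.9, 0.7]
finger off 13.887535420479633 0.6638311706995609 z 0.17914525181998314 F [0.7648 0.1643 0.1983]
0 -90:205 -80:225 -70:224 -60:223 -50:222 -40:223 -30:222 -20:225 -10:213 0:102 10:144 20:221 30:223 40:222 50:222 60:223 70:225 80:223 90:205
0.004 -90:35 -80:198 -70:225 -60:223 -50:223 -40:222 -30:223 -20:225 -10:216 0:113 10:156 20:222 30:223 40:223 50:223 60:224 70:222 80:191 90:47
```

View pics/fin.png

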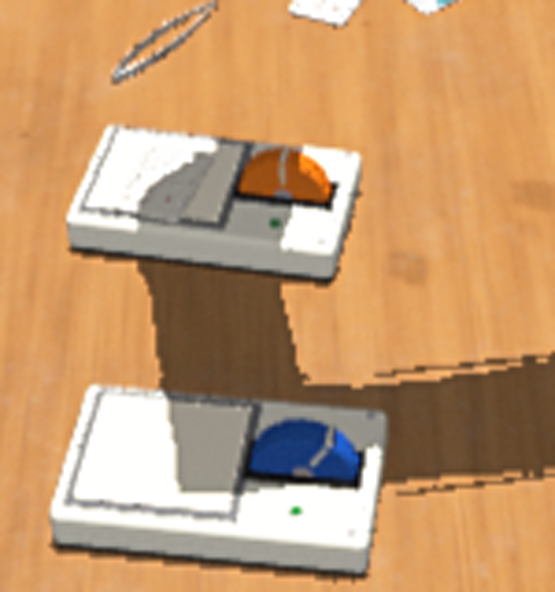

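The final picture shows the orange bar upright at (283,172), which is click 0 and two clicks up from −2. The blue wheel is untouched at (322,450), and the robot is clear of everything.

```bash
python3 -c "
from station import arm
print(arm.job_done())"
```

```text
the job is handed in; nothing more can be done
None
```

I rolled the orange wheel exactly two clicks towards its window (from click −2 to 0), let go, and handed the job in at about 10 s; the blue wheel was not touched.

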